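Release a guarded pellet press

ROBOT

A 6-joint arm with a two-finger parallel gripper is mounted at the origin on the work surface. World frame = base frame: x ahead of the robot, y to its left, z up, the work surface at z = 0. Lengths are in m, angles in degrees, forces in N, time in s.
With the tool pointing down it reaches from about 0.375 to 0.975 m from the base axis. Payload 3.8 kg.
Tool frame: the origin (TCP) lies midway between the tips of the shut fingers; the grasp point (between the pads) lies 19 mm behind it (bot.grip_point_offset is the distance from the TCP to the grasp point, in m); z points along the fingers, x is the direction in which the jaws open and shut, and the axes are right-handed (so a half turn about z gives the same grasp; the last joint's range is limited). The gripper opens to 88 mm and grips with 3 to 60 N. Pads are 18 mm wide; open, the fingers measure 123 mm over their backs; the gripper's body (75 mm by 187 mm) begins 45 mm behind the grasp point.
Start: joints at [61.312, 15.12, 91.902, -0, 72.978, -2.114], TCP at [0.302, 0.604, 0.239] pointing down, gripper open.
Joint ranges: [-150.88, 150.88], [-54.13, 125.18], [17.81, 147.31], [-75.09, 255.09], [0, 152.58], [-146.25, 146.25]. Speed limits (degrees/s): [147.25, 147.25, 180, 180, 180, 180].

INTERFACE

Orientations are given as a 3x3 rotation matrix whose columns are the frame's x, y, z axes.
In Python, from rig import bot gives the robot as it stands.
- The arm moves only by the tool jog_arm, never from a script. Its argument "steps" is text: rows parted by semicolons, each of 7 numbers parted by spaces: the shift along the tool's x, y, z in units of 30 mm (1.0 is 30 mm), then the turn, a rotation vector about the tool's x, y, z in units of 0.08 rad (1.0 is 0.08 rad), then the gripper's target within -1 to 1 (fully open at 1, half-way at 0, shut at -1). In form: tx ty tz rx ry rz hand; .... A call has 1 to 20 rows; each row shifts and turns the commanded pose from where the row before left it, along the tool's axes as they then stand; what a row does not reach is not made up. A row lasts 1/10 s, in which the tool goes at most 50 mm and 8.59 degrees, less where a joint would pass 70% of its speed; a pose out of reach is approached as far as the arm can. A call with a number of a shift or a turn outside -1 to 1 is refused whole. A call with a gripper value outside its range is refused whole. The fingers move at their own pace and stop on an object; "squeeze" is the grip in N (left out, the last holds). Time passes only in rows, so rows that do not move let the fingers close. It gives the time, the measured TCP pose, the force and the opening at its end, in the units of the state.
- bot.sense(): the state, without advancing time (a new reading comes with each control period).
- bot.capture(name): name is "scene" or "top"; returns a dict with "image" (400x640x3 uint8, red, green, blue), "fov_y" (degrees; the focal length in pixels is half the picture's height over the tangent of half this angle, whatever the lens; pixels are square), "cx", "cy" (the principal point, pixels), "dist_coeffs" ([k1, k2, p1, p2, k3] as OpenCV has them; the pictures are not rectified), "pose" (4x4, takes a point from camera to world coordinates). Camera axes: x right, y down, z forward; pixel columns grow to the right and rows downward; lengths in m; the calibration is good to about 2 mm. A picture is of the moment at which its call begins. There is no depth.
- bot.finish_job(): hands the job in, once; it reports no verdict.
Trained networks look in the newest picture that a camera, given by its name, has taken for a name from the list of things; names that differ only in an ending like _2 or _b are one class to them, and where a whole thing is asked for, a point or a joint stands for the part that bears it (a point fixed in the world has none). Each returns a list of dicts, best first, with "confidence" (0 to 1); they miss things now and then, are a little off and sometimes report something else, mostly with a low value. They report only what shows in the picture. A call takes as long as a camera call.
- bot.silhouettes(camera, target): "mask" (400x640 bool, what is visible of it).
- bot.spot_point(camera, target): "location" ([x, y, z] in m, in world coordinates, good to about 4 mm: a listed point, or the origin of a listed thing).
The state is a dict: "clock": time; "qpos": joint angles; "qd": joint speeds; "joint_efforts": joint torques, N m; "position": TCP position; "tool_rot": TCP orientation; "wrist_force": force on the tool from outside, world axes, zero at the start; "moment": the same for the moment, N m; "opening": finger opening in m.
Only numpy, scipy, OpenCV 4.12 (cv2) and the standard library are available. Lean on these libraries where they do the work, as an engineer would, in place of code of your own. Each camera call takes 0.05 s, during which the arm holds its last target.

TASK

The die in the bench press is still under load, so the yellow-framed guard stays shut. Reach down through the window in the guard with the fingertips, press the red release lever all the way down to its stop so that the gauge drops to zero, and draw back out, without touching the guard at any time. Leave everything else on the bench as it stands; nothing is to be picked up.

Things in the scene. Friction and masses are not known exactly. Their poses are not given: they have to be found in the camera images.
- press: Grey bench pellet press, fixed. Origin: on the bench below the centre of the guard window; -x points to its low front, +x to its columns, z up. Base x = -85 to 250 mm, y = -95 to 95 mm, 50 mm high. Columns, crosshead (192 mm high, x = 140 to 210 mm), hand knob and gauge (265 mm high) stand behind x = 110 mm. The pump handle lies along its -y side, out to y = -126 mm, 76 mm high.
- guard: Clear plastic guard in a yellow frame, fixed on the press; same origin and axes. Its low level apron, top 116 mm above the bench, covers x = -87 to 96 mm, y = -101 to 101 mm; at x = 88 to 96 mm an upright clear sheet rises to 194 mm. Clear sheets also close the front and sides. The robot must not touch it.
- window (a point): Centre of the open rectangular window in the guard's apron, level with the top face of its yellow edging (116 mm above the bench). The opening is 92 mm along x and 84 mm along y; the edging round it is 12 mm wide and 8 mm thick. Axes as the press.
- paddle (a point): Middle of the top face of the red paddle at the free end of the release lever. The paddle is 26 mm long (along the lever), 30 mm wide and 12 mm thick. It lies under the middle of the window: with the lever up 11 mm, with the lever fully down 37 mm below the top of the window edging.
- release (a joint): Release lever, hinged at the press's x = 70 mm, 86 mm above the bench (axis along the press's y), paddle 72 mm out towards the front. 0 = up (valve shut), grows as the paddle is pressed down, 0.36 rad = down on its stop (valve open). Stiff: about 4 N at the paddle moves it slowly, and it stays where it is left.
- gauge (a joint): Red needle of the pressure gauge, moved by the valve only: 0 = full load, 2.6 rad = zero pressure. It falls in step with the lever.
- spare_die: Loose steel pellet die with plunger, foot 54 mm across, body 40 mm across, 56 mm high, standing by the press's +y side. Origin: centre of its underside. Bystander.
- salt_jar: Loose amber jar with white cap, 52 mm across, 65 mm high, standing by the press's -y side. Origin: centre of its underside. Bystander.
- mortar: Loose marbled-stone bowl (mortar), 80 mm across, 36 mm high. Origin: centre of its underside. Bystander.
- vial: Loose glass vial with blue cap, 26 mm across, 52 mm high. Origin: centre of its underside. Bystander.
- holder: Loose aluminium pellet holder plate, 60 x 45 x 6 mm with a 16 mm hole. Origin: centre of its underside. Bystander.
- spatula: Loose flat steel laboratory spatula, 155 mm long, 11 mm wide, 4 mm thick, lying on the bench. Origin: its middle, underside. Bystander.

How it is judged (in metres and radians):
On the way:
1. the red release lever is pressed down to its stop with the fingers (value of joint release above 0.32 rad and contact force between release and the fingers above 1 N), for 0.1 s.
At the end, for the whole second after the job is handed in: The release lever is at or within 0.04 rad (3 mm at the paddle) of its lower stop and at rest, the gauge needle is within 0.4 rad of zero pressure, and every loose thing stands within 12 mm of where it stood (value of joint release above 0.32 rad and value of joint gauge above 2.2 rad and velocity of joint release between -0.05 and 0.05 rad/s and distance of each of spare_die, salt_jar, mortar, vial, holder, spatula from where it was at the start of the episode below 0.012 m); the robot touches nothing.
It fails at once if the robot touches the guard or its frame (contact force between guard and the fingers above 0.3 N or contact force between guard and the arm above 0.3 N).
It fails at once if a bystander is picked up, knocked or shifted by more than 12 mm (distance of any of spare_die, salt_jar, mortar, vial, holder, spatula from where it was at the start of the episode above 0.012 m).
It also fails if it takes over 32 s, if anything falls off the work surface, if the arm or the gripper's body presses on something with over 40 N, if the wrist force passes 120 N, or if a joint passes its speed limit or range.

## Working session

There is one attempt and no reset: what is moved stays moved. The work goes in short steps, Python scripts to look and compute and a tool call to move; the robot and the scene stay as the last step left them, time stands still between calls to the robot, and variables do not carry over. Pictures are saved under pics/ and viewed, and the job is handed in when it is done.

Besides the shell and the picture viewer there is one more tool, called after "Emit:" by a JSON object that holds its "api" and its "payload", one argument or row to a line. jog_arm: Moves the arm, as the interface text tells. Shifts and turns lie within -1 to 1; 1 stands for 30 mm of shift or 0.08 rad of turn. Its arguments: {"type":"object","properties":{"steps":{"type":"string"},"squeeze":{"type":"number"}},"required":["steps"]}

```bash
mkdir -p pics; ls
python3 - <<'E'
from rig import bot
import cv2,numpy as np
for c in("scene","top"):
    r=bot.capture(c); cv2.imwrite(f"pics/{c}0.png",r["image"][:,:,::-1])
    print(c,r["fov_y"],r["cx"],r["cy"],r["dist_coeffs"],np.round(r["pose"],3).tolist())
    for t in("window","paddle","press","guard","spare_die","salt_jar","mortar","vial","holder","spatula"):
        print(t,[(np.round(d["location"],3).tolist(),round(d["confidence"],2)) for d in bot.spot_point(c,t)][:3])
s=bot.sense();print(s)
E
```

```text
pics
scene 47.017575470732844 320.0931680677557 201.9146008649846 [-0.11889732  0.          0.          0.          0.        ] [[0.823, 0.471, -0.317, 0.951], [0.568, -0.672, 0.475, -0.556], [0.011, -0.571, -0.821, 1.126], [0.0, 0.0, 0.0, 1.0]]
window []
paddle [([0.531, 0.076, 0.104], 0.61)]
press [([0.574, 0.414, 0.002], 0.71), ([0.528, 0.076, -0.0], 0.61)]
guard [([0.527, 0.079, 0.005], 0.69)]
spare_die [([0.544, 0.24, 0.001], 0.61)]
salt_jar [([0.563, -0.106, 0.001], 0.95)]
mortar [([0.454, -0.369, 0.001], 0.89), ([0.572, 0.416, 0.0], 0.48)]
vial [([0.428, 0.38, 0.004], 0.5), ([0.569, -0.413, 0.003], 0.42)]
holder [([0.565, -0.416, -0.005], 0.68), ([0.533, 0.081, 0.103], 0.25)]
spatula [([0.574, 0.414, 0.002], 0.45)]
top 43.736326563043114 310.8499976737987 198.24884972127344 [0.03721721 0.         0.         0.         0.        ] [[-0.026, -0.99, 0.135, 0.397], [-1.0, 0.026, -0.001, -0.007], [-0.002, -0.135, -0.991, 1.376], [0.0, 0.0, 0.0, 1.0]]
window []
paddle [([0.528, 0.079, 0.105], 0.52)]
press [([0.536, 0.079, 0.002], 0.78), ([0.449, -0.368, 0.001], 0.49)]
guard [([0.533
[... 402 characters left out ...]
+01, -6.18466242e-04,
        7.29783983e+01, -2.11409011e+00]), 'qd': array([ 0.04830463, -0.01696253,  0.01184623,  0.03190316,  0.08270027,
       -0.0475329 ]), 'joint_efforts': array([-3.66937702e-04, -5.02066076e+01, -3.57266450e+01,  7.28716794e-02,
        1.85137539e-02,  9.06640821e-06]), 'position': array([0.30195667, 0.60367601, 0.23870683]), 'tool_rot': array([[ 4.47347045e-01,  8.94360454e-01, -1.39519515e-06],
       [ 8.94360453e-01, -4.47347045e-01, -2.40509289e-05],
       [-2.21343361e-05,  9.51130462e-06, -1.00000000e+00]]), 'wrist_force': array([-0.2256871 , -0.19575741, -0.37043895]), 'moment': array([0.00387933, 0.0154748 , 0.00036452]), 'opening': 0.08803980434266245}
```

View pics/scene0.png

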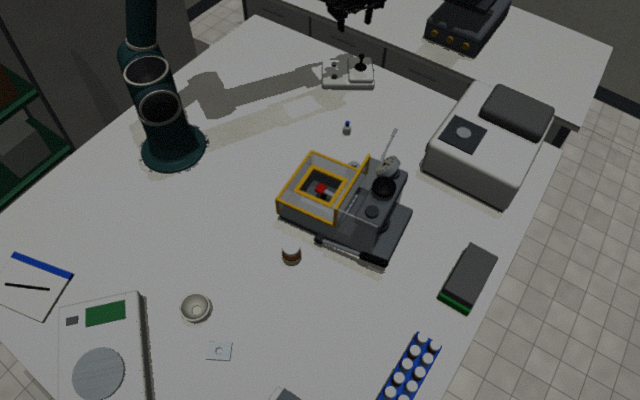

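View pics/top0.png

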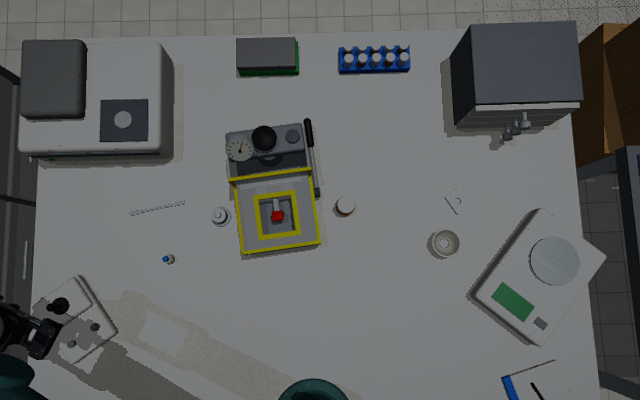

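```bash
cat > h.py <<'E'
from rig import bot
import cv2,numpy as np
def cam(r):
    f=200/np.tan(np.radians(r["fov_y"]/2)); K=np.array([[f,0,r["cx"]],[0,f,r["cy"]],[0,0,1.]])
    return K,np.array(r["dist_coeffs"]),np.linalg.inv(r["pose"])
def proj(r,P):
    K,D,T=cam(r); return cv2.projectPoints(np.asarray(P,float).reshape(-1,3),cv2.Rodrigues(T[:3,:3])[0],T[:3,3],K,D)[0][:,0]
def ground(r,uv,z):
    K,D,T=cam(r); n=cv2.undistortPoints(np.asarray(uv,float).reshape(-1,1,2),K,D)[:,0]
    d=np.c_[n,np.ones(len(n))]@np.array(r["pose"])[:3,:3].T; o=np.array(r["pose"])[:3,3]
    return o+d*((z-o[2])/d[:,2])[:,None]
def world(p,L):
    x,y,a=p; L=np.asarray(L,float); c,s=np.cos(a),np.sin(a)
    return np.c_[x+c*L[:,0]-s*L[:,1],y+s*L[:,0]+c*L[:,1],L[:,2]]
rect=lambda a,b,c,d,z=.116:[[a,c,z],[b,c,z],[b,d,z],[a,d,z]]
E
python3 - <<'E'
from h import *
from scipy.optimize import minimize
R={c:bot.capture(c) for c in("scene","top")}
np.save("R.npy",R,allow_pickle=True)
M={}
for c,r in R.items():
    hsv=cv2.cvtColor(r["image"],cv2.COLOR_RGB2HSV)
    M[c]=((hsv[...,0]>18)&(hsv[...,0]<34)&(hsv[...,1]>130)&(hsv[...,2]>60)).astype(float)
def render(r,p,S=4):
    im=np.zeros((400*S,640*S),np.uint8)
    for sgn,q in((255,rect(-.058,.058,-.054,.054)),(0,rect(-.046,.046,-.042,.042))):
        u=proj(r,world(p,q)); cv2.fillPoly(im,[np.round(((u+.5)*S-.5)*16).astype(np.int32)],sgn,shift=4)
    return cv2.resize(im,(640,400),interpolation=cv2.INTER_AREA)/255.
def reg(r,p):
    im=np.zeros((400,640),np.uint8); u=proj(r,world(p,rect(-.068,.068,-.068,.068)));cv2.fillPoly(im,[np.round(u).astype(np.int32)],1);return im>0
p0=np.array([.531,.078,.03])
def cost(p,cs):
    return sum((((render(R[c],p)-M[c])**2)*reg(R[c],p0)).sum() for c in cs)
for cs in(["scene"],["top"],["scene","top"]):
    o=minimize(cost,p0,args=(cs,),method="Nelder-Mead",options=dict(initial_simplex=p0+np.array([[0,0,0],[.006,0,0],[0,.006,0],[0,0,.08]])))
    print(cs,o.x,np.degrees(o.x[2]),o.fun,sum(M[c].sum() for c in cs))
p=o.x;np.save("p.npy",p)
out=[]
for c,r in R.items():
    S=5;m=proj(r,world(p,[[0,0,.116]]))[0].astype(int);x0,y0=m-[70,50]
    im=cv2.resize(r["image"][y0:y0+100,x0:x0+140],None,fx=S,fy=S,interpolation=cv2.INTER_CUBIC)[:,:,::-1].copy()
    for q in(rect(-.046,.046,-.042,.042),rect(-.058,.058,-.054,.054),rect(-.087,.096,-.101,.101),rect(-.015,.011,-.015,.015,.105)):
        u=(proj(r,world(p,q))-[x0,y0]+.5)*S; cv2.polylines(im,[u.astype(np.int32)],True,(255,0,255),1)
    cv2.imwrite(f"pics/{c}1.png",im)
E
```

```text
['scene'] [0.53009799 0.07650291 0.10794486] 6.184784695193364 121.89454825067281 1295.0
['top'] [0.52995831 0.0792792  0.1181696 ] 6.7706192835670205 52.70016147635525 1802.0
['scene', 'top'] [0.52965015 0.07893627 0.1120881 ] 6.422175080596475 226.05993079584775 3097.0
```

View pics/scene1.png

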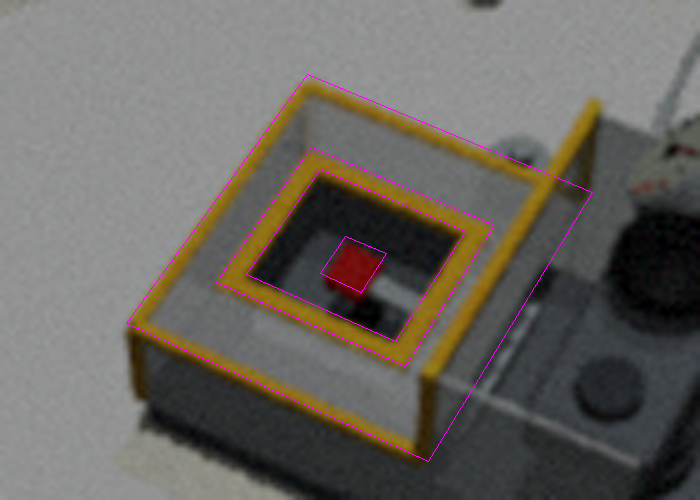

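View pics/top1.png

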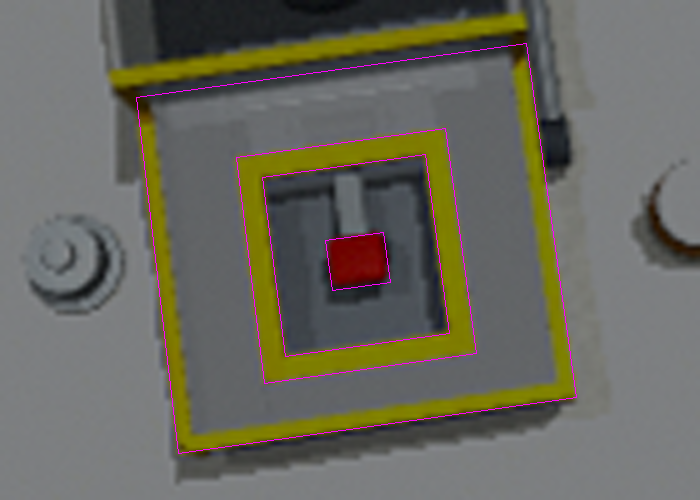

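Emit:
{"api": "jog_arm", "payload": {
  "steps": "0 0 0 0 0 -1 -1;0 0 0 0 0 -1 -1;0 0 0 0 0 -1 -1;0 0 0 0 0 -1 -1;0 0 0 0 0 -1 -1;0 0 0 0 0 -1 -1;0 0 0 0 0 -1 -1;0 0 0 0 0 -0.22 -1;0 0 -0.4 0 0 0 -1;0 0 0 0 0 0 -1;0 0 0 0 0 0 -1",
  "squeeze": 5
}}

```text
clock: 2.3
position: [0.3023, 0.6042, 0.252]
tool_rot: [[-0.113, 0.994, 0.001], [0.994, 0.113, 0.002], [0.002, 0.001, -1.0]]
wrist_force: [0.5, -0.1, -1.1]
opening: 0.0025
```

```bash
cat > go.py <<'E'
from h import *
import sys
s=bot.sense(); R=s["tool_rot"]; p=[.530,.078,np.radians(6.6)]
t=world(p,[[-.003,0,float(sys.argv[1])]])[0]
print(s["clock"],s["position"],s["opening"],s["wrist_force"],np.round(s["qpos"],1))
print("yaw x",np.degrees(np.arctan2(R[1,0],R[0,0])),"units",R.T@(t-s["position"])/.03, "target",t)
E
python3 go.py .25
```

```text
2.3 [0.30228483 0.60421943 0.25197557] 0.0025205778839130113 [ 0.46721789 -0.12894865 -1.05412306] [ 61.3  14.7  91.   -0.   74.2 -35.2]
yaw x 96.47604259912512 units [-18.2851394    5.46365243   0.04229977] target [0.52701988 0.07765519 0.25      ]
```

Emit:
{"api": "jog_arm", "payload": {
  "steps": "-0.5 0.15 0 0 0 0 -1;-0.9 0.27 0 0 0 0 -1;-0.95 0.28 0 0 0 0 -1;-0.95 0.28 0 0 0 0 -1;-0.95 0.28 0 0 0 0 -1;-0.95 0.28 0 0 0 0 -1;-0.95 0.28 0 0 0 0 -1;-0.95 0.28 0 0 0 0 -1;-0.95 0.28 0 0 0 0 -1;-0.95 0.28 0 0 0 0 -1;-0.95 0.28 0 0 0 0 -1;-0.95 0.28 0 0 0 0 -1;-0.95 0.28 0 0 0 0 -1;-0.95 0.28 0 0 0 0 -1;-0.95 0.28 0 0 0 0 -1;-0.95 0.28 0 0 0 0 -1;-0.95 0.28 0 0 0 0 -1;-0.95 0.28 0 0 0 0 -1;-0.95 0.28 0 0 0 0 -1;-0.95 0.28 0 0 0 0 -1"
}}

```text
clock: 4.3
position: [0.5272, 0.0688, 0.2505]
tool_rot: [[-0.113, 0.994, -0.0], [0.994, 0.113, -0.0], [-0.0, -0.001, -1.0]]
wrist_force: [0.7, 0.1, -0.1]
opening: 0.0005
```

Emit:
{"api": "jog_arm", "payload": {
  "steps": "0 0 0 0 0 0 -1;0 0 0 0 0 0 -1"
}}

```text
clock: 4.5
position: [0.5271, 0.07, 0.2504]
tool_rot: [[-0.111, 0.994, -0.001], [0.994, 0.111, 0.0], [0.0, -0.001, -1.0]]
wrist_force: [-0.1, 0.5, -0.1]
opening: 0.0006
```

```bash
python3 go.py .16
python3 - <<'E'
from h import *
for c in("scene","top"):
    r=bot.capture(c); m=proj(r,[[.53,.078,.15]])[0].astype(int);x0,y0=m-[70,60]
    cv2.imwrite(f"pics/{c}2.png",cv2.resize(r["image"][y0:y0+110,x0:x0+140],None,fx=5,fy=5,interpolation=cv2.INTER_CUBIC)[:,:,::-1])
E
```

```text
4.5 [0.52712403 0.06995759 0.25038577] 0.0005732086728597015 [-0.10719792  0.49593707 -0.09033605] [  4.9  -0.9 108.5   0.   72.4 -91.5]
yaw x 96.38317363237995 units [0.25437893 0.02760919 3.01292182] target [0.52701988 0.07765519 0.16      ]
```

Emit:
{"api": "jog_arm", "payload": {
  "steps": "0.26 0.03 0.3 0 0 0 -1;0 0 0.7 0 0 0 -1;0 0 0.8 0 0 0 -1;0 0 0.8 0 0 0 -1;0 0 0.4 0 0 0 -1;0 0 0 0 0 0 -1;0 0 0 0 0 0 -1"
}}

```text
clock: 5.3
position: [0.5278, 0.0793, 0.161]
tool_rot: [[-0.114, 0.993, 0.0], [0.993, 0.114, 0.0], [0.0, 0.0, -1.0]]
wrist_force: [0.2, 0.3, 0.6]
opening: 0.0006
```

```bash
python3 go.py .11
python3 - <<'E'
from h import *
for c in("scene","top"):
    r=bot.capture(c); m=proj(r,[[.53,.078,.15]])[0].astype(int);x0,y0=m-[70,60]
    cv2.imwrite(f"pics/{c}3.png",cv2.resize(r["image"][y0:y0+110,x0:x0+140],None,fx=5,fy=5,interpolation=cv2.INTER_CUBIC)[:,:,::-1])
E
```

```text
5.3 [0.52782301 0.07933709 0.16101679] 0.0005698115952080653 [0.22429507 0.33468159 0.60663785] [  5.9   3.5 113.9   0.   62.6 -90.7]
yaw x 96.56496197784548 units [-0.05274739 -0.03325658  1.70055142] target [0.52701988 0.07765519 0.11      ]
```

View pics/scene3.png

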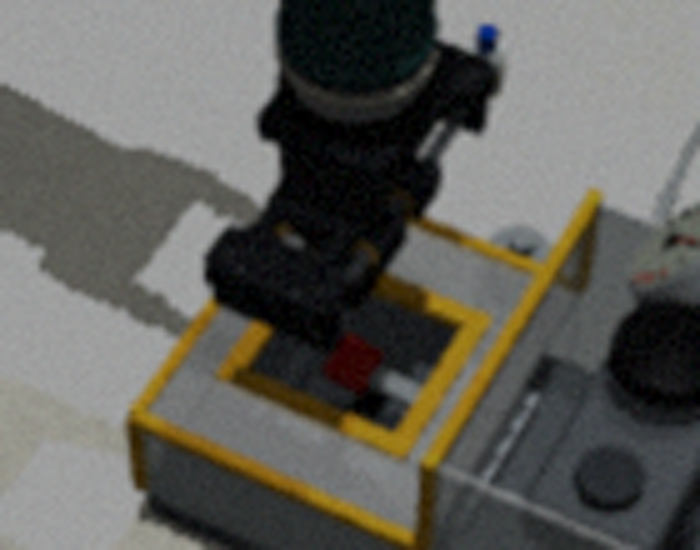

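View pics/top3.png

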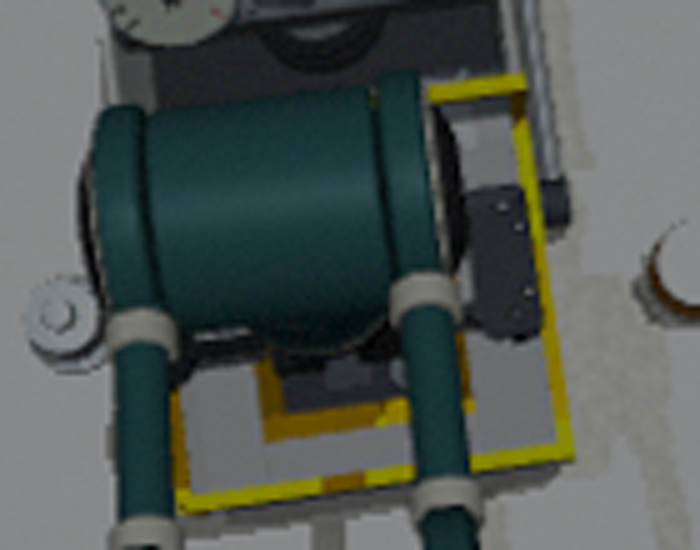

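Emit:
{"api": "jog_arm", "payload": {
  "steps": "-0.05 -0.04 0.3 0 0 0 -1;0 0 0.5 0 0 0 -1;0 0 0.5 0 0 0 -1;0 0 0.3 0 0 0 -1;0 0 0 0 0 0 -1;0 0 0 0 0 0 -1"
}}

```text
clock: 6.0
position: [0.5264, 0.077, 0.112]
tool_rot: [[-0.113, 0.994, -0.001], [0.994, 0.113, -0.0], [-0.0, -0.001, -1.0]]
wrist_force: [0.4, 0.3, -0.4]
opening: 0.0004
```

Emit:
{"api": "jog_arm", "payload": {
  "steps": "0 0 0.15 0 0 0 -1;0 0 0.15 0 0 0 -1;0 0 0.1 0 0 0 -1;0 0 0 0 0 0 -1"
}}

```text
clock: 6.4
position: [0.5266, 0.0771, 0.1005]
tool_rot: [[-0.114, 0.994, -0.0], [0.994, 0.114, -0.0], [-0.0, -0.0, -1.0]]
wrist_force: [-0.2, 0.1, 0.9]
opening: 0.0005
```

```bash
python3 go.py .08
python3 - <<'E'
from h import *
for c in("scene",):
    r=bot.capture(c); m=proj(r,[[.53,.078,.15]])[0].astype(int);x0,y0=m-[40,60]
    cv2.imwrite(f"pics/{c}4.png",cv2.resize(r["image"][y0:y0+110,x0:x0+140],None,fx=5,fy=5,interpolation=cv2.INTER_CUBIC)[:,:,::-1])
E
```

```text
6.4 [0.52658832 0.07708064 0.10051598] 0.00045588852851260585 [-0.2125561   0.08067678  0.87764566] [  5.6   7.2 117.   -0.   55.9 -90.9]
yaw x 96.52101526315444 units [0.01741193 0.01657273 0.683863  ] target [0.52701988 0.07765519 0.08      ]
```

View pics/scene4.png

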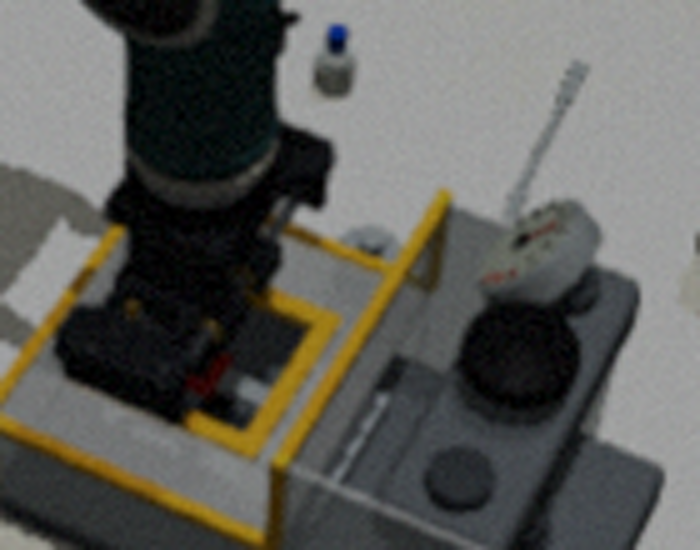

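Emit:
{"api": "jog_arm", "payload": {
  "steps": "0 0 0.15 0 0 0 -1;0 0 0.15 0 0 0 -1;0 0 0 0 0 0 -1"
}}

```text
clock: 6.75
position: [0.5265, 0.0771, 0.091]
tool_rot: [[-0.114, 0.994, -0.0], [0.994, 0.114, -0.0], [0.0, -0.0, -1.0]]
wrist_force: [-0.4, -0.1, 0.1]
opening: 0.0004
```

Emit:
{"api": "jog_arm", "payload": {
  "steps": "0 0 0.1 0 0 0 -1;0 0 0.1 0 0 0 -1;0 0 0.05 0 0 0 -1;0 0 0 0 0 0 -1"
}}

```text
clock: 7.15
position: [0.5267, 0.0771, 0.0838]
tool_rot: [[-0.114, 0.994, -0.0], [0.994, 0.114, -0.0], [-0.0, -0.0, -1.0]]
wrist_force: [-0.3, -0.1, 1.9]
opening: 0.0007
```

Emit:
{"api": "jog_arm", "payload": {
  "steps": "0 0 0.08 0 0 0 -1;0 0 0.05 0 0 0 -1;0 0 0 0 0 0 -1"
}}

```text
clock: 7.45
position: [0.5269, 0.0772, 0.0803]
tool_rot: [[-0.114, 0.994, 0.0], [0.994, 0.114, 0.0], [0.0, 0.0, -1.0]]
wrist_force: [-2.3, 0.2, 3.5]
opening: 0.0003
```

```bash
python3 go.py .078
python3 - <<'E'
from h import *
r=bot.capture("top")
cv2.imwrite(f"pics/top5.png",cv2.resize(r["image"][105:225,210:330],None,fx=5,fy=5,interpolation=cv2.INTER_CUBIC)[:,:,::-1])
E
```

```text
7.45 [0.52688407 0.07715364 0.08033034] 0.00025625358796277326 [-2.30657761  0.16901498  3.46915477] [  5.7   8.7 117.8   0.   53.6 -90.9]
yaw x 96.52285515314581 units [0.01609497 0.00637343 0.07767998] target [0.52701988 0.07765519 0.078     ]
```

View pics/top5.png

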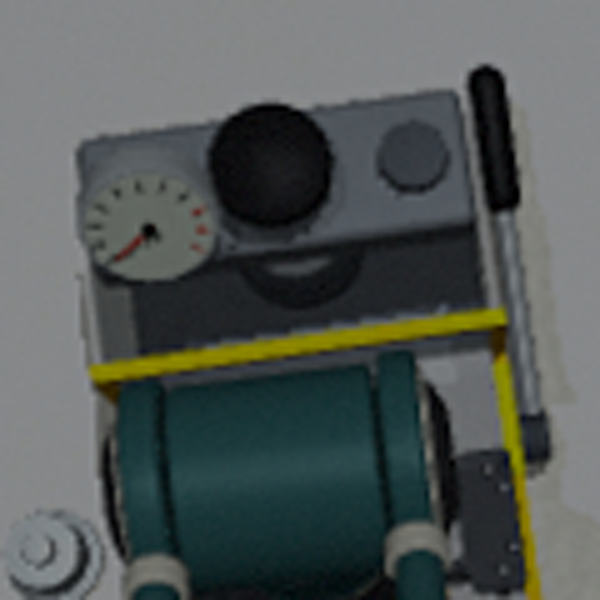

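The needle now points to the lower-left, at about pixel (115,260), so it is close to zero. I'll press on until the stop resists.

Emit:
{"api": "jog_arm", "payload": {
  "steps": "0 0 0.06 0 0 0 -1;0 0 0 0 0 0 -1"
}}

```text
clock: 7.7
position: [0.527, 0.0772, 0.0799]
tool_rot: [[-0.114, 0.994, 0.0], [0.994, 0.114, 0.0], [0.0, 0.0, -1.0]]
wrist_force: [-5.1, -1.2, 12.4]
opening: 0.0005
```

Emit:
{"api": "jog_arm", "payload": {
  "steps": "0 0 0.05 0 0 0 -1;0 0 0 0 0 0 -1"
}}

```text
clock: 7.9
position: [0.5271, 0.0772, 0.0796]
tool_rot: [[-0.114, 0.994, 0.0], [0.994, 0.114, -0.0], [-0.0, 0.0, -1.0]]
wrist_force: [-9.2, -0.8, 20.5]
opening: 0.0004
```

Emit:
{"api": "jog_arm", "payload": {
  "steps": "0 0 0 0 0 0 -1;0 0 0 0 0 0 -1;0 0 -0.1 0 0 0 -1;0 0 -0.2 0 0 0 -1;0 0 -0.4 0 0 0 -1;0 0 -0.6 0 0 0 -1;0 0 -0.7 0 0 0 -1;0 0 -0.8 0 0 0 -1;0 0 -0.9 0 0 0 -1;0 0 -0.9 0 0 0 -1;0 0 -0.8 0 0 0 -1;0 0 -0.4 0 0 0 -1;0 0 0 0 0 0 -1"
}}

```text
clock: 9.2
position: [0.5281, 0.0772, 0.2534]
tool_rot: [[-0.113, 0.994, 0.004], [0.994, 0.113, 0.0], [-0.0, 0.004, -1.0]]
wrist_force: [1.3, -0.4, 0.3]
opening: 0.0003
```

Emit:
{"api": "jog_arm", "payload": {
  "steps": "0.5 -0.15 0 0 0 0 -1;0.9 -0.27 0 0 0 0 -1;0.9 -0.27 0 0 0 0 -1;0.9 -0.27 0 0 0 0 -1;0.9 -0.27 0 0 0 0 -1;0.9 -0.27 0 0 0 0 -1;0.9 -0.27 0 0 0 0 -1;0.9 -0.27 0 0 0 0 -1;0.9 -0.27 0 0 0 0 -1;0.5 -0.15 0 0 0 0 -1;0 0 0 0 0 0 -1;0 0 0 0 0 0 -1;0 0 0 0 0 0 -1"
}}

```text
clock: 10.5
position: [0.4256, 0.3122, 0.2505]
tool_rot: [[-0.113, 0.994, -0.0], [0.994, 0.113, -0.001], [-0.001, -0.001, -1.0]]
wrist_force: [0.1, -0.4, -0.3]
opening: 0.0001
```

Run:
```python
from h import *
s=bot.sense();print(s["clock"],s["position"],s["wrist_force"])
for c in("scene","top"):
    r=bot.capture(c)
    m=proj(r,[[.57,.08,.12]])[0].astype(int);x0,y0=m-[75,55]
    cv2.imwrite(f"pics/{c}6.png",cv2.resize(r["image"][y0:y0+110,x0:x0+150],None,fx=5,fy=5,interpolation=cv2.INTER_CUBIC)[:,:,::-1])
for t in("paddle","spare_die","salt_jar","mortar","vial","holder","spatula"):
    print(t,[(np.round(d["location"],3).tolist(),round(d["confidence"],2)) for d in bot.spot_point("top",t)][:1])
```

```text
10.5 [0.42560989 0.31223836 0.25054549] [ 0.0681506  -0.38951753 -0.28388514]
paddle [([0.529, 0.076, 0.079], 0.56)]
spare_die [([0.543, 0.24, -0.005], 0.77)]
salt_jar [([0.561, -0.101, 0.002], 0.59)]
mortar [([0.45, -0.368, 0.002], 0.74)]
vial [([0.533, 0.075, 0.005], 0.33)]
holder [([0.569, -0.412, -0.001], 0.63)]
spatula [([0.574, 0.419, -0.002], 0.64)]
```

View pics/scene6.png

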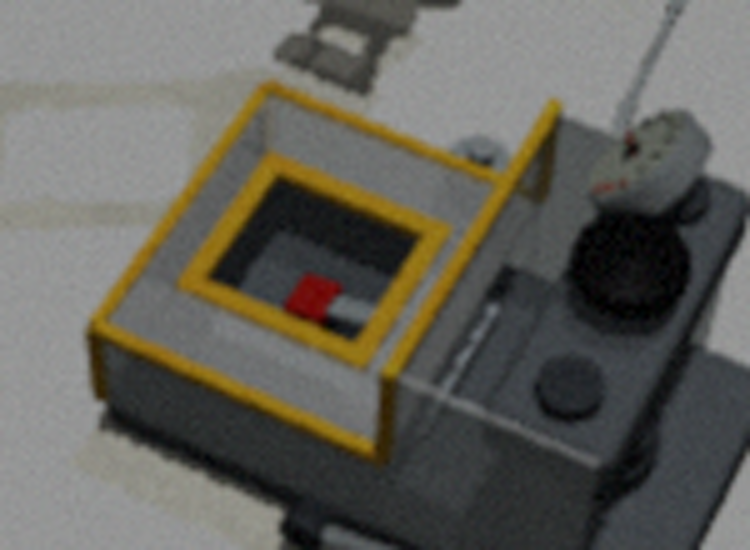

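View pics/top6.png

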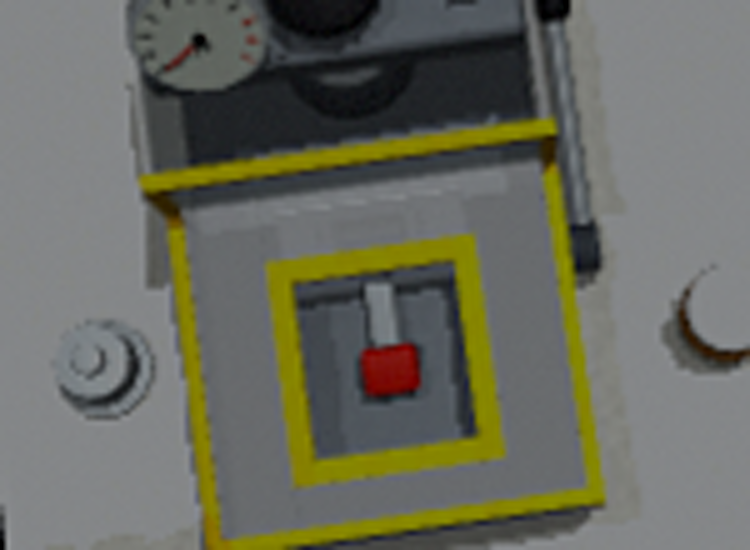

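The paddle (scene crop pixel 313,298) is down at z ≈ 0.079, and the needle points to the zero end at the lower-left (top crop pixel 165,72). The die and jar stand as before, and the arm is clear.

```bash
python3 -c "
from rig import bot
print(bot.finish_job())"
```

```text
the job is handed in; nothing more can be done
None
```

I pressed the red release lever down to its stop through the guard window, using the shut fingertips. I then drew straight back up, moved the arm aside and handed the job in at about 10.6 s.

- **Lever:** at the bottom the TCP stopped at z ≈ 0.080 m and the upward force rose to about 20 N, which I read as the stop. After I withdrew, the network put the paddle at z = 0.079 m. That is the height given for the lever fully down, and the paddle stayed there.
- **Gauge:** the top picture shows the needle at the zero end of the dial. I judged this by eye and did not measure the angle.
- **Guard:** I saw no sign of contact. The forces going in and coming out stayed at noise level, apart from pressing the paddle.
- **Loose things:** the die, jar, mortar, holder and spatula were found within about 7 mm of where they started, most of them within 4 mm. The network's accuracy is itself about 4 mm.
- **Vial:** my last check on it failed. The network gave only a false low-confidence match on the press, probably because the arm hid the vial. The arm passed well above it, and it was still standing in the picture taken just before the press.
- **Disagreement:** fitting the window separately in each camera gave results about 3 mm apart in y. I aimed between the two, and the opening left ample room.

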